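Sort the bench oddments into their sample trays

TASK

Clear up the mixed oddments in front of the three plywood trays: put both loose bolts, both wooden offcuts and the loose spanner each into the tray whose back ledge shows a sample of its kind. Each must end lying flat on the floor of its tray, not leaning on a wall or piled on another piece, and offcuts on a long face, as they lay. Leave the glassware behind the trays standing where it is.

Things in the scene. Friction and masses are not known exactly. Their poses are not given: they have to be found in the camera images.
- tray_bolts: Fixed open plywood tray, one of three alike but for the sample: 130 (x) x 178 (y) x 26 mm high, walls and floor 6 mm thick, 118 x 166 mm inside. Origin: centre of its underside, on the table (z = 0); z up. A 28 mm ledge behind its far wall (+x), level with the rim, bears a fixed sample: a bright hex bolt 56 mm long and 13 mm high. The bolts belong in this tray.
- tray_wood: Fixed open plywood tray, one of three alike but for the sample: 130 (x) x 178 (y) x 26 mm high, walls and floor 6 mm thick, 118 x 166 mm inside. Origin: centre of its underside, on the table (z = 0); z up. A 28 mm ledge behind its far wall (+x), level with the rim, bears a fixed sample: a sliver of wood 60 x 22 x 14 mm. The wooden offcuts belong in this tray.
- tray_spanners: Fixed open plywood tray, one of three alike but for the sample: 130 (x) x 178 (y) x 26 mm high, walls and floor 6 mm thick, 118 x 166 mm inside. Origin: centre of its underside, on the table (z = 0); z up. A 28 mm ledge behind its far wall (+x), level with the rim, bears a fixed sample: a small spanner 147 mm long and 7 mm high. The loose spanner belongs in this tray.
- bolt_bright: Loose bright steel hex bolt, 56 mm long, shank 8 mm thick, head 15 mm wide and 13 mm high at its +y end. Origin: centre of the underside as it lies; z up, its length along its y. Lies on a thin sheet of pale paper on the table (z = 0).
- bolt_rusty: Loose rusty brown hex bolt, 52 mm long, shank 10 mm thick, head 18 mm wide and 17 mm high at its +y end. Origin: centre of the underside as it lies; z up, its length along its y. Lies on a thin sheet of pale paper on the table (z = 0).
- offcut_long: Loose flat sawn wooden offcut, 45 (x) x 90 (y) x 22 mm high. Origin: centre of the underside as it lies; z up, its length along its y. Lies on a thin sheet of pale paper on the table (z = 0).
- offcut_short: Loose square sawn wooden offcut, 35 (x) x 70 (y) x 35 mm high. Origin: centre of the underside as it lies; z up, its length along its y. Lies on a thin sheet of pale paper on the table (z = 0).
- spanner: Loose small combination spanner, 22 (x) x 147 (y) x 7 mm high; straight shank 8 mm wide and 6 mm thick over the middle 100 mm: grasp it there. Origin: centre of the underside as it lies; z up, its length along its y. Lies on a thin sheet of pale paper on the table (z = 0).
- jar_3: Empty clear glass jar, the left (+y) of the two there, 76 mm across, 125 mm tall, standing behind the trays; bystander, not to be disturbed. Origin: centre of its underside, on the table; z up.
- pint_glass: Pint glass, 95 mm across, 172 mm tall, standing behind the trays; bystander, not to be disturbed. Origin: centre of its underside, on the table; z up.

How it is judged (in metres and radians):
At the end, for the whole second after the job is handed in: Each thing's origin inside the tray with its sample (within 59 mm in x, 83 in y), under 27 mm (spanner 15) above its underside; offcuts and spanner flat within 0.12 rad, bolts level within 0.25; bolts' origins over 10 mm, offcuts' over 30 mm apart; all at rest (x of bolt_bright in the frame of tray_bolts between -0.059 and 0.059 m and y of bolt_bright in the frame of tray_bolts between -0.083 and 0.083 m and z of bolt_bright in the frame of tray_bolts between 0 and 0.027 m and angle between bolt_bright's own y axis and vertical between 1.32 and 1.82 rad and linear speed of each of bolt_bright, bolt_rusty, offcut_long, offcut_short, spanner below 0.02 m/s and x of bolt_rusty in the frame of tray_bolts between -0.059 and 0.059 m and y of bolt_rusty in the frame of tray_bolts between -0.083 and 0.083 m and z of bolt_rusty in the frame of tray_bolts between 0 and 0.027 m and angle between bolt_rusty's own y axis and vertical between 1.32 and 1.82 rad and x of offcut_long in the frame of tray_wood between -0.059 and 0.059 m and y of offcut_long in the frame of tray_wood between -0.083 and 0.083 m and z of offcut_long in the frame of tray_wood between 0 and 0.027 m and angle between the z axis of offcut_long and the z axis of tray_wood, either way round below 0.12 rad and x of offcut_short in the frame of tray_wood between -0.059 and 0.059 m and y of offcut_short in the frame of tray_wood between -0.083 and 0.083 m and z of offcut_short in the frame of tray_wood between 0 and 0.027 m and (angle between the x axis of offcut_short and the z axis of tray_wood, either way round below 0.12 rad or angle between the z axis of offcut_short and the z axis of tray_wood, either way round below 0.12 rad) and x of spanner in the frame of tray_spanners between -0.059 and 0.059 m and y of spanner in the frame of tray_spanners between -0.083 and 0.083 m and z of spanner in the frame of tray_spanners between 0 and 0.015 m and angle between the z axis of spanner and the z axis of tray_spanners, either way round below 0.12 rad and horizontal distance between bolt_bright and bolt_rusty above 0.01 m and horizontal distance between offcut_long and offcut_short above 0.03 m); the robot touches nothing.
It fails at once if the empty jar is pushed or tipped (more than 20 mm or 0.2 rad) (distance of jar_3 from where it was at the start of the episode above 0.02 m or angle between jar_3's own z axis and vertical above 0.2 rad).
It fails at once if the pint glass is pushed or tipped (more than 20 mm or 0.2 rad) (distance of pint_glass from where it was at the start of the episode above 0.02 m or angle between pint_glass's own z axis and vertical above 0.2 rad).
It also fails if it takes over 128 s, if anything falls off the work surface, if the arm or the gripper's body presses on something with over 40 N, if the wrist force passes 120 N, or if a joint passes its speed limit or range.

ROBOT

A 6-joint arm with a two-finger parallel gripper is mounted at the origin on a cart in front of the work surface, level with it; the furniture and walls round the work are solid. World frame = base frame: x ahead of the robot, y to its left, z up, the work surface at z = 0. Lengths are in m, angles in degrees, forces in N, time in s.
With the tool pointing down it reaches from about 0.375 to 0.925 m from the base axis. Payload 5.7 kg.
Tool frame: the origin (TCP) lies between the finger pads; the fingertips stand ctrl.tips_ahead ahead of it and the grasp point (between the pads) lies 2 mm behind it (ctrl.tips_ahead is the distance from the TCP to the fingertips, in m); z points along the fingers, y is the line along which they close (so a half turn about z gives the same grasp; the last joint's range is limited). The gripper opens to 85 mm and grips with 20 to 120 N. Pads are 22 mm wide; open, the fingers measure 114 mm over their backs; the gripper's body (76 mm by 85 mm) begins 54 mm behind the grasp point. The pads swing forward as they close: fully open they stand 13 mm farther back than shut.
Start: joints at [-71.167, 20.558, 86.54, -0, 72.909, -6.595], TCP at [0.258, -0.542, 0.248] pointing down, gripper open.
Joint ranges: [-170.27, 170.27], [-57.76, 135], [12.27, 136.19], [-55.21, 235.2], [11.17, 155.16], [-170.74, 170.74]. Speed limits (degrees/s): [136.94, 136.94, 180, 180, 180, 180].

INTERFACE

Orientations are given as [roll, pitch, yaw] about the fixed x, y, z axes, in that order (R = Rz(yaw) Ry(pitch) Rx(roll)).
In Python, from station import sensors, imaging, ctrl gives the robot as it stands.
- The arm moves only by the tool drive_tool, never from a script. Its argument "commands" is a list of rows, each a list of 5 numbers: the shift along the world's x, y, z each as a share of 200 mm, from -1 to 1, then the turn about the world's z as a share of 45 degrees, from -1 to 1, then the gripper's target within -1 to 1 (shut at 1, half-way at 0, fully open at -1). In form: [[tx, ty, tz, twist, jaw], ...]. A call has exactly 8 rows; each row is the pose to reach, as a shift and turn from the pose commanded when the call began; what a row does not reach only later rows make up. A row lasts 1/10 s, in which the tool goes at most 50 mm and 8.59 degrees, less where a joint would pass 70% of its speed; a pose out of reach is approached as far as the arm can. A call with a number of a shift or a turn outside -1 to 1 is refused whole. A call with a gripper value outside its range is refused whole. The fingers move at their own pace and stop on an object; the grip force is fixed at half the most. Time passes only in rows, so rows that repeat a pose let the fingers close, or fill a call up. It gives the time, the measured TCP pose, the force, the opening and the grip force at its end, in the units of the state.
- sensors.state(): the state, without advancing time (a new reading comes with each control period).
- imaging.camera(name): name is "scene" or "top"; returns a dict with "image" (420x560x3 uint8, red, green, blue), "depth" (420x560 float32, m along the optical axis (not along the pixel's ray), 0 where there is no reading), "vfov" (degrees; the focal length in pixels is half the picture's height over the tangent of half this angle, whatever the lens; pixels are square), "cx", "cy" (the principal point, pixels), "extrinsics" (4x4, takes a point from world to camera coordinates). Camera axes: x right, y down, z forward; pixel columns grow to the right and rows downward; lengths in m; the calibration is good to about 2 mm. A picture is of the moment at which its call begins.
- ctrl.finish_job(): hands the job in; it is judged then, once.
The state is a dict: "clock": time; "joint_positions": joint angles; "qd": joint speeds; "effort": joint torques, N m; "position": TCP position; "tcp_rot": TCP orientation; "wrist_force": force on the tool from outside, world axes, zero at the start; "ft_torque": the same for the moment, N m; "grip_width": opening from 0.0 (shut) to 1.0 (fully open); "finger_force": force on a finger pad.
Only numpy, scipy, OpenCV 4.12 (cv2) and the standard library are available. Lean on these libraries where they do the work, as an engineer would, in place of code of your own. Each camera call takes 0.05 s, during which the arm holds its last target. There are 200 camera calls.

## Working session

There is one attempt and no reset: what is moved stays moved. The work goes in short steps, Python scripts to look and compute and a tool call to move; the robot and the scene stay as the last step left them, time stands still between calls to the robot, and variables do not carry over. Pictures are saved under pics/ and viewed, at most 14 in all, crops included, and the job is handed in when it is done.

Besides the shell and the picture viewer there is one more tool, called after "Emit:" as a command line: name --pt "numbers of a row" for each row, then --argument value for the rest. drive_tool: Moves the arm, as the interface text tells. Its arguments: {"type":"object","properties":{"commands":{"type":"array","items":{"type":"array","items":{"type":"number"}}}},"required":["commands"]}

```bash
ls; mkdir -p pics; cat > h.py <<'E'
import numpy as np, cv2
from station import sensors, imaging, ctrl
def f(c): return c["image"].shape[0]/2/np.tan(np.radians(c["vfov"])/2)
def ray(c,u,v,z):
    E=np.array(c["extrinsics"]);R=E[:3,:3];t=E[:3,3];o=-R.T@t
    d=R.T@np.array([(u-c["cx"])/f(c),(v-c["cy"])/f(c),1.]);return o+d*(z-o[2])/d[2]
def cloud(c):
    d=c["depth"];v,u=np.mgrid[:d.shape[0],:d.shape[1]]
    P=np.stack([(u-c["cx"])/f(c)*d,(v-c["cy"])/f(c)*d,d],-1)
    E=np.array(c["extrinsics"]);W=(P-E[:3,3])@E[:3,:3];W[d==0]=np.nan;return W
E
python3 - <<'E'
from h import *
print(sensors.state(),ctrl.tips_ahead)
for n in("top","scene"):
    c=imaging.camera(n);cv2.imwrite(f"pics/{n}0.png",c["image"][:,:,::-1]);print(n,c["vfov"],c["cx"],c["cy"],np.round(c["extrinsics"],3).tolist())
E
```

```text
pics
{'clock': 0.0, 'joint_positions': array([-7.11654815e+01,  2.05973618e+01,  8.65993344e+01, -2.76258363e-04,
        7.29123552e+01, -6.59435026e+00]), 'qd': array([ 0.06169848, -0.08925552, -0.02905345,  0.03300246,  0.12507903,
       -0.10180793]), 'effort': array([-4.51328815e-03, -5.27632892e+01, -2.78620648e+01, -4.46617651e-04,
        1.29051073e-02,  2.59728375e-05]), 'position': array([ 0.25740988, -0.54122994,  0.24745725]), 'tcp_rot': array([-1.79891640e+02, -1.22612088e-02,  2.54289386e+01]), 'wrist_force': array([0.01493783, 0.09692977, 0.5861399 ]), 'ft_torque': array([ 0.04855396, -0.01148177, -0.0144563 ]), 'finger_force': 0.0, 'grip_width': 0.9997919647688086} 0.017
top 53.528407953579936 278.1201136545417 211.29978079147105 [[0.024, -1.0, -0.003, -0.001], [-0.986, -0.023, -0.165, 0.582], [0.165, 0.007, -0.986, 0.821], [0.0, 0.0, 0.0, 1.0]]
scene 52.130027167913994 275.94120643757054 210.20128142534804 [[-0.639, -0.768, 0.024, 0.397], [-0.437, 0.338, -0.834, 0.31], [0.633, -0.544, -0.551, 0.825], [0.0, 0.0, 0.0, 1.0]]
```

View pics/top0.png

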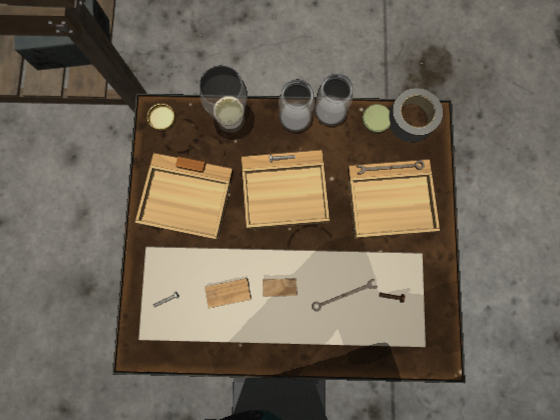

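View pics/scene0.png

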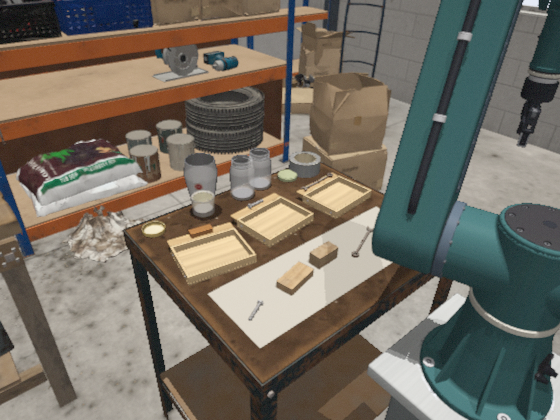

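Top view: wood tray at left (185,200), bolts tray in the middle (285,195), spanner tray at right (394,205). In front on the paper: bright bolt (165,299), long offcut (228,292), short offcut (280,287), spanner (345,295), rusty bolt (393,297). In the scene view the glassware stands behind the trays.

```bash
cat > seg.py <<'E'
from h import *
c=imaging.camera("top");W=cloud(c);im=c["image"]
g=cv2.cvtColor(im,cv2.COLOR_RGB2GRAY);hs=cv2.cvtColor(im,cv2.COLOR_RGB2HSV)
bg=cv2.medianBlur(g,61)
def pose(name,box,h,mask):
    u0,v0,u1,v1=box;m=np.zeros(g.shape,np.uint8);m[v0:v1,u0:u1]=mask[v0:v1,u0:u1]
    n,l,s,_=cv2.connectedComponentsWithStats(m);k=1+np.argmax(s[1:,4]);ys,xs=np.nonzero(l==k)
    P=np.array([ray(c,x,y,h)[:2] for x,y in zip(xs,ys)],np.float32)
    (cx,cy),(w,hh),a=cv2.minAreaRect(P)
    b=cv2.boxPoints(((cx,cy),(w,hh),a));e=[b[1]-b[0],b[2]-b[1]];L=max(e,key=np.linalg.norm)
    print(name,"c",np.round([cx,cy],4),"size",np.round(sorted([w,hh]),4),"long dir deg",round(np.degrees(np.arctan2(L[1],L[0]))%180,1),"mean",np.round(P.mean(0),4),len(P))
    return l==k
if __name__=="__main__":
    hz=W[:,:,2];print("paper z",np.nanmedian(hz[320:335,200:250]))
    up=(hz>0.012).astype(np.uint8)
    tot=pose("long",(195,265,256,318),.022,up)
    tot|=pose("short",(258,265,303,310),.035,(hz>.02).astype(np.uint8))
    for n,b,h in(("spanner",(305,270,380,318),.004),("rusty",(374,280,415,312),.006),("bright",(145,280,190,315),.005)):
        u0,v0,u1,v1=b
        sm=(hz>0.003).astype(np.uint8)
        dk=((hs[...,2]<(90 if n!="bright" else 150))).astype(np.uint8)
        pose(n+" h",b,h,sm);tot|=pose(n+" v",b,h,dk)
    for n,b in(("wood",(130,148,236,240)),("bolts",(236,148,332,230)),("span",(344,155,445,240))):
        pose("tray "+n,b,.026,((hz>.019)&(hz<.03)).astype(np.uint8))
    o=im.copy();o[tot]=[255,0,255]
    o=cv2.resize(o[145:345,130:450],None,fx=2.5,fy=2.5,interpolation=cv2.INTER_NEAREST);cv2.imwrite("pics/seg.png",o[:,:,::-1])
E
python3 seg.py
```

```text
paper z 0.0008373463530916007
long c [0.4111 0.1142] size [0.0448 0.0904] long dir deg 102.2 mean [0.4109 0.1142] 948
short c [0.4248 0.0064] size [0.0344 0.0681] long dir deg 91.4 mean [0.4254 0.0069] 588
spanner h c [ 0.4118 -0.1317] size [0.0221 0.1465] long dir deg 113.4 mean [ 0.4115 -0.1309] 290
spanner v c [ 0.4133 -0.1307] size [0.0046 0.0067] long dir deg 117.2 mean [ 0.4129 -0.1299] 6
rusty h c [ 0.4093 -0.2351] size [0.0187 0.0567] long dir deg 91.4 mean [ 0.4112 -0.2355] 138
rusty v c [ 0.4103 -0.2311] size [0.0149 0.0529] long dir deg 88.4 mean [ 0.4115 -0.2338] 115
bright h c [0.3935 0.2437] size [0.0133 0.0632] long dir deg 119.1 mean [0.3938 0.245 ] 110
bright v c [0.3948 0.2469] size [0.0122 0.0574] long dir deg 113.7 mean [0.3934 0.2465] 98
tray wood c [0.6157 0.2165] size [0.158  0.1787] long dir deg 79.7 mean [0.6373 0.2133] 1592
tray bolts c [ 6.36e-01 -1.00e-04] size [0.1588 0.1776] long dir deg 96.1 mean [0.6632 0.0025] 1737
tray span c [ 0.6205 -0.2342] size [0.1582 0.179 ] long dir deg 95.8 mean [ 0.6357 -0.2333] 1481
```

View pics/seg.png

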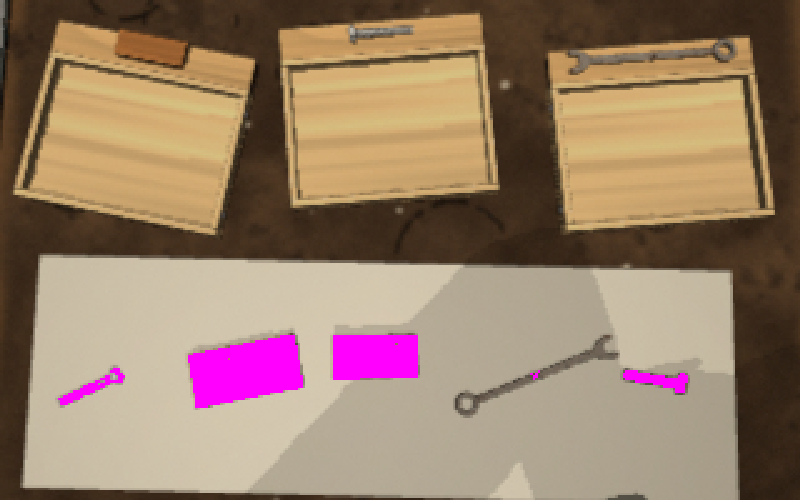

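The masks match the bolts and offcuts, and the height-based fit gives the spanner (22 × 146.5 mm). Start with the rusty bolt.

Emit:
drive_tool --pt "0.77 1 0 1 0.3" --pt "0.77 1 0 1 0.3" --pt "0.77 1 0 1 0.3" --pt "0.77 1 0 1 0.3" --pt "0.77 1 0 1 0.3" --pt "0.77 1 0 1 0.3" --pt "0.77 1 0 1 0.3" --pt "0.77 1 0 1 0.3"

```text
clock: 0.95
position: [0.4114, -0.3421, 0.2482]
tcp_rot: [-180.0, 0.0, 70.4]
wrist_force: [0.1, -0.4, -1.2]
grip_width: 0.347
finger_force: 0.0
```

Emit:
drive_tool --pt "0 0.55 -0.8 0.3 0.3" --pt "0 0.55 -0.8 0.3 0.3" --pt "0 0.55 -0.8 0.3 0.3" --pt "0 0.55 -0.8 0.3 0.3" --pt "0 0.55 -0.8 0.3 0.3" --pt "0 0.55 -0.8 0.3 0.3" --pt "0 0.55 -0.8 0.3 0.3" --pt "0 0.55 -0.8 0.3 0.3"

```text
clock: 1.75
position: [0.4131, -0.2342, 0.0898]
tcp_rot: [179.8, 0.1, 83.8]
wrist_force: [0.8, -0.2, -0.0]
grip_width: 0.35
finger_force: 0.0
```

```bash
python3 - <<'E'
from h import *
print(sensors.state()["position"])
c=imaging.camera("scene");W=cloud(c);cv2.imwrite("pics/s1.png",cv2.resize(c["image"][180:330,300:500],None,fx=4,fy=4)[:,:,::-1])
p=sensors.state()["position"]
m=(abs(W[...,0]-p[0])<.07)&(abs(W[...,1]-p[1])<.06)&(W[...,2]>.04)&(W[...,2]<.3)
v,u=np.nonzero(m);print(m.sum());
if m.sum():
    z=W[m][:,2];o=np.argsort(z)[:12];print([(u[i],v[i],np.round(W[m][i],3).tolist()) for i in o])
print(ray(imaging.camera("top"),230,128,0))
E
```

```text
[ 0.41308858 -0.23424561  0.08978739]
0
[0.77981756 0.12771391 0.        ]
```

View pics/s1.png

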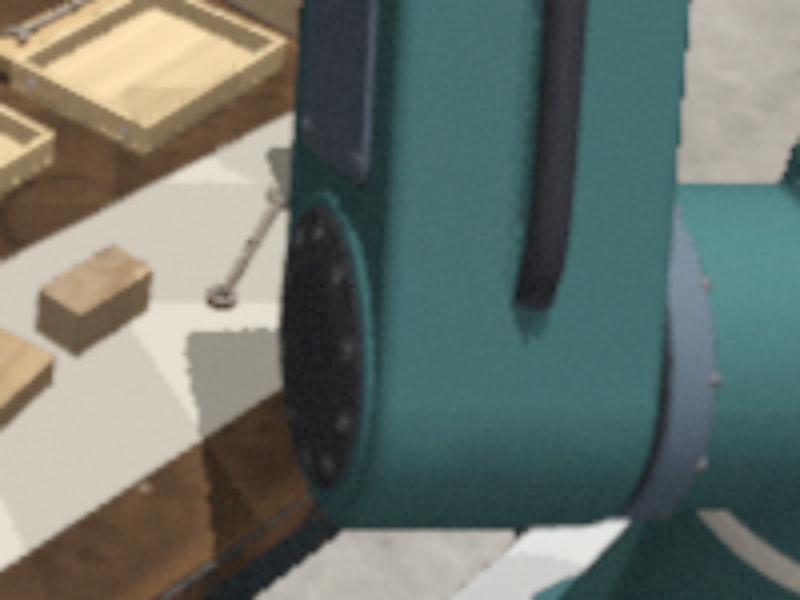

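The forearm hides the gripper in this view, so descend with force checks.

Emit:
drive_tool --pt "-0.01 0 -0.15 0 0.3" --pt "-0.01 0 -0.29 0 0.3" --pt "-0.01 0 -0.29 0 0.3" --pt "-0.01 0 -0.31 0 0.3" --pt "-0.01 0 -0.32 0 0.3" --pt "-0.01 0 -0.33 0 0.3" --pt "-0.01 0 -0.33 0 0.3" --pt "-0.01 0 -0.33 0 0.3"

```text
clock: 2.65
position: [0.4099, -0.232, 0.0227]
tcp_rot: [180.0, 0.0, 83.9]
wrist_force: [-0.9, 0.3, 0.4]
grip_width: 0.35
finger_force: 0.0
```

Emit:
drive_tool --pt "0 0 0 0 1" --pt "0 0 0 0 1" --pt "0 0 0 0 1" --pt "0 0 0 0 1" --pt "0 0 0 0 1" --pt "0 0 0 0 1" --pt "0 0 0 0 1" --pt "0 0 0 0 1"

```text
clock: 3.45
position: [0.4098, -0.2319, 0.0225]
tcp_rot: [180.0, 0.0, 83.9]
wrist_force: [-0.5, -0.0, 5.7]
grip_width: 0.077
finger_force: 58.9
```

Emit:
drive_tool --pt "0 0 0.05 0 1" --pt "0 0 0.1 0 1" --pt "0 0 0.2 0 1" --pt "0 0 0.3 0 1" --pt "0 0 0.4 0 1" --pt "0 0 0.5 0 1" --pt "0 0 0.5 0 1" --pt "0 0 0.5 0 1"

```text
clock: 4.25
position: [0.4098, -0.232, 0.1229]
tcp_rot: [179.9, 0.0, 83.9]
wrist_force: [0.4, -0.0, -0.4]
grip_width: 0.081
finger_force: 58.9
```

```bash
python3 - <<'E'
from h import *
s=sensors.state();print(s["wrist_force"],s["finger_force"],s["grip_width"])
c=imaging.camera("top");cv2.imwrite("pics/t2.png",cv2.resize(c["image"][180:330,320:480],None,fx=4,fy=4)[:,:,::-1])
E
```

```text
[ 0.42469416 -0.03262909 -0.36453561] 58.944788575172424 0.08073283200393994
```

View pics/t2.png

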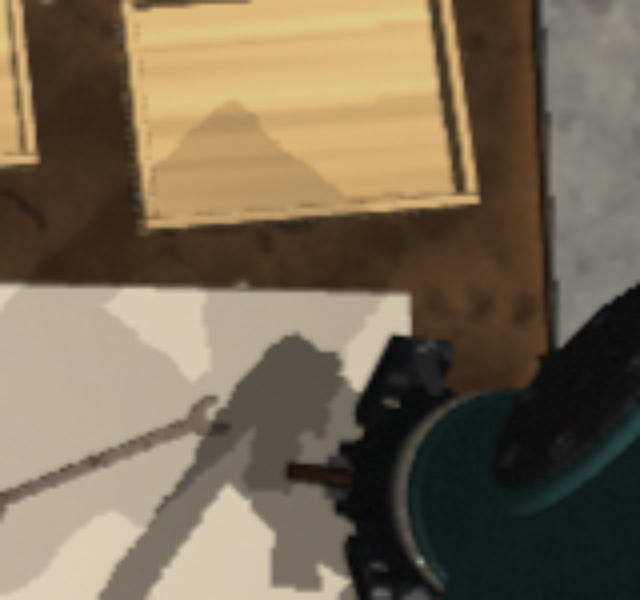

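The crop shows the rusty bolt held, with its shank sticking out at (310,473). On to the bolts tray.

Emit:
drive_tool --pt "1 0.98 0 0.27 1" --pt "1 0.98 0 0.27 1" --pt "1 0.98 0 0.27 1" --pt "1 0.98 0 0.27 1" --pt "1 0.98 0 0.27 1" --pt "1 0.98 0 0.27 1" --pt "1 0.98 0 0.27 1" --pt "1 0.98 0 0.27 1"

```text
clock: 5.1
position: [0.6087, -0.0352, 0.1207]
tcp_rot: [-179.8, -0.0, 96.2]
wrist_force: [0.1, -0.4, -0.7]
grip_width: 0.083
finger_force: 59.0
```

Emit:
drive_tool --pt "0.08 0 0 0 1" --pt "0.08 0 -0.2 0 1" --pt "0.08 0 -0.35 0 1" --pt "0.08 0 -0.42 0 1" --pt "0.08 0 -0.44 0 1" --pt "0.08 0 -0.46 0 1" --pt "0.08 0 -0.46 0 1" --pt "0.08 0 -0.46 0 1"

```text
clock: 5.9
position: [0.6265, -0.0361, 0.0315]
tcp_rot: [179.9, 0.0, 96.1]
wrist_force: [0.9, -0.5, -0.3]
grip_width: 0.078
finger_force: 59.0
```

Emit:
drive_tool --pt "0 0 -0.01 0 1" --pt "0 0 -0.01 0 1" --pt "0 0 -0.01 0 0.3" --pt "0 0 -0.01 0 0.3" --pt "0 0 -0.01 0 0.3" --pt "0 0 0.1 0 0.3" --pt "0 0 0.3 0 0.3" --pt "0 0 0.45 0 0.3"

```text
clock: 6.7
position: [0.6258, -0.0359, 0.1217]
tcp_rot: [180.0, 0.0, 96.1]
wrist_force: [0.7, -0.6, 0.3]
grip_width: 0.354
finger_force: 0.0
```

Emit:
drive_tool --pt "-1 -0.48 0 0.38 0.3" --pt "-1 -0.48 0 0.38 0.3" --pt "-1 -0.48 0 0.38 0.3" --pt "-1 -0.48 0 0.38 0.3" --pt "-1 -0.48 0 0.38 0.3" --pt "-1 -0.48 0 0.38 0.3" --pt "-1 -0.48 0 0.38 0.3" --pt "-1 -0.48 0 0.38 0.3"

```text
clock: 7.5
position: [0.4273, -0.1321, 0.1206]
tcp_rot: [179.9, 0.1, 113.2]
wrist_force: [0.2, 0.5, -0.4]
grip_width: 0.347
finger_force: 0.0
```

Emit:
drive_tool --pt "-0.075 0 0 0 0.4" --pt "-0.075 0 -0.2 0 0.4" --pt "-0.075 0 -0.35 0 0.4" --pt "-0.075 0 -0.45 0 0.4" --pt "-0.075 0 -0.48 0 0.4" --pt "-0.075 0 -0.5 0 0.4" --pt "-0.075 0 -0.5 0 0.4" --pt "-0.075 0 -0.5 0 0.4"

```text
clock: 8.3
position: [0.4112, -0.1321, 0.021]
tcp_rot: [180.0, 0.1, 113.2]
wrist_force: [-0.6, -0.3, -0.0]
grip_width: 0.302
finger_force: 0.0
```

Emit:
drive_tool --pt "0 0 0 0 1" --pt "0 0 0 0 1" --pt "0 0 0 0 1" --pt "0 0 0 0 1" --pt "0 0 0 0 1" --pt "0 0 0 0 1" --pt "0 0 0 0 1" --pt "0 0 0 0 1"

```text
clock: 9.1
position: [0.4113, -0.1321, 0.0211]
tcp_rot: [179.9, 0.1, 113.2]
wrist_force: [-0.2, 1.1, 6.3]
grip_width: 0.027
finger_force: 59.1
```

Emit:
drive_tool --pt "0 0 0.05 0 1" --pt "0 0 0.1 0 1" --pt "0 0 0.2 0 1" --pt "0 0 0.3 0 1" --pt "0 0 0.4 0 1" --pt "0 0 0.5 0 1" --pt "0 0 0.5 0 1" --pt "0 0 0.5 0 1"

```text
clock: 9.9
position: [0.4109, -0.132, 0.121]
tcp_rot: [179.9, 0.1, 113.2]
wrist_force: [-0.4, 0.7, -1.0]
grip_width: 0.027
finger_force: 58.7
```

```bash
python3 - <<'E'
from h import *
s=sensors.state();print(s["wrist_force"],s["finger_force"],s["grip_width"])
a=imaging.camera("top");b=imaging.camera("scene")
A=cv2.resize(a["image"][150:330,240:440],None,fx=2.5,fy=2.5);B=cv2.resize(b["image"][190:370,280:400],None,fx=2.5,fy=2.5)
cv2.imwrite("pics/t3.png",np.hstack([A,B])[:,:,::-1])
E
```

```text
[-0.42318385  0.71238683 -0.95144012] 58.72707332717255 0.027365812621945144
```

View pics/t3.png

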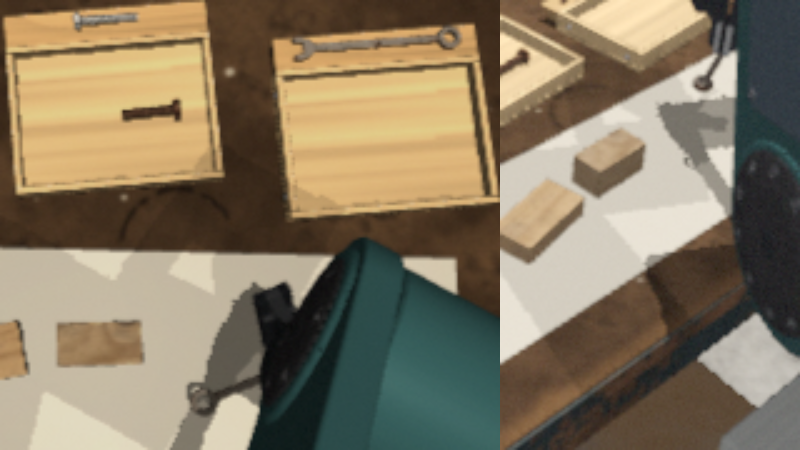

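The rusty bolt lies flat in the bolts tray (150,112). The spanner is lifted, with its ring end at (200,398). On to the spanner tray.

Emit:
drive_tool --pt "0.98 -0.52 0 -0.385 1" --pt "0.98 -0.52 0 -0.385 1" --pt "0.98 -0.52 0 -0.385 1" --pt "0.98 -0.52 0 -0.385 1" --pt "0.98 -0.52 0 -0.385 1" --pt "0.98 -0.52 0 -0.385 1" --pt "0.98 -0.52 0 -0.385 1" --pt "0.98 -0.52 0 -0.385 1"

```text
clock: 10.8
position: [0.6045, -0.2347, 0.119]
tcp_rot: [-179.8, -0.1, 95.9]
wrist_force: [0.1, 0.9, -1.4]
grip_width: 0.03
finger_force: 58.8
```

Emit:
drive_tool --pt "0 0 0 0 1" --pt "0 0 -0.15 0 1" --pt "0 0 -0.3 0 1" --pt "0 0 -0.38 0 1" --pt "0 0 -0.42 0 1" --pt "0 0 -0.44 0 1" --pt "0 0 -0.455 0 1" --pt "0 0 -0.455 0 1"

```text
clock: 11.6
position: [0.6071, -0.2361, 0.0299]
tcp_rot: [179.9, 0.0, 95.9]
wrist_force: [-0.2, -1.2, -1.0]
grip_width: 0.028
finger_force: 58.8
```

Emit:
drive_tool --pt "0 0 -0.012 0 1" --pt "0 0 -0.012 0 1" --pt "0 0 -0.012 0 0.4" --pt "0 0 -0.012 0 0.4" --pt "0 0 -0.012 0 0.4" --pt "0 0 0.1 0 0.4" --pt "0 0 0.3 0 0.4" --pt "0 0 0.45 0 0.4"

```text
clock: 12.4
position: [0.6068, -0.236, 0.1208]
tcp_rot: [180.0, 0.0, 95.9]
wrist_force: [1.1, 0.1, 0.1]
grip_width: 0.297
finger_force: 0.0
```

Emit:
drive_tool --pt "-0.91 1 0 -0.1 -1" --pt "-0.91 1 0 -0.1 -1" --pt "-0.91 1 0 -0.1 -1" --pt "-0.91 1 0 -0.1 -1" --pt "-0.91 1 0 -0.1 -1" --pt "-0.91 1 0 -0.1 -1" --pt "-0.91 1 0 -0.1 -1" --pt "-0.91 1 0 -0.1 -1"

```text
clock: 13.2
position: [0.4256, -0.036, 0.1198]
tcp_rot: [179.9, 0.0, 91.4]
wrist_force: [0.4, 0.4, -0.1]
grip_width: 0.999
finger_force: 0.0
```

Emit:
drive_tool --pt "0 0.212 0 0 -1" --pt "0 0.212 -0.1 0 -1" --pt "0 0.212 -0.3 0 -1" --pt "0 0.212 -0.4 0 -1" --pt "0 0.212 -0.47 0 -1" --pt "0 0.212 -0.47 0 -1" --pt "0 0.212 -0.47 0 -1" --pt "0 0.212 -0.47 0 -1"

```text
clock: 14.0
position: [0.4261, 0.006, 0.0259]
tcp_rot: [179.9, 0.0, 91.3]
wrist_force: [-0.5, 0.6, -0.5]
grip_width: 0.998
finger_force: 0.0
```

Emit:
drive_tool --pt "0 0 0 0 1" --pt "0 0 0 0 1" --pt "0 0 0 0 1" --pt "0 0 0 0 1" --pt "0 0 0 0 1" --pt "0 0 0 0 1" --pt "0 0 0 0 1" --pt "0 0 0 0 1"

```text
clock: 14.8
position: [0.425, 0.0065, 0.0259]
tcp_rot: [179.9, 0.0, 91.4]
wrist_force: [-1.0, -0.7, 9.9]
grip_width: 0.402
finger_force: 59.8
```

Emit:
drive_tool --pt "0 0 0.1 0 1" --pt "0 0 0.3 0 1" --pt "0 0 0.5 0 1" --pt "0.85 0.88 0.5 1 1" --pt "0.85 0.88 0.5 1 1" --pt "0.85 0.88 0.5 1 1" --pt "0.85 0.88 0.5 1 1" --pt "0.85 0.88 0.5 1 1"

```text
clock: 15.6
position: [0.5959, 0.1846, 0.1254]
tcp_rot: [180.0, 0.0, 134.7]
wrist_force: [0.4, -0.3, -0.7]
grip_width: 0.397
finger_force: 59.5
```

Emit:
drive_tool --pt "0.0 0.0 0 0.9 1" --pt "0 0 0 0.9 1" --pt "0 0 0 0.9 1" --pt "0 0 0 0.9 1" --pt "0 0 0 0.9 1" --pt "0 0 0 0.9 1" --pt "0 0 0 0.9 1" --pt "0 0 0 0.9 1"

```text
clock: 16.4
position: [0.5945, 0.1825, 0.1252]
tcp_rot: [-180.0, -0.0, 174.7]
wrist_force: [-0.8, 0.0, 0.4]
grip_width: 0.398
finger_force: 59.7
```

Emit:
drive_tool --pt "0 0 -0.1 -0.11 1" --pt "0 0 -0.25 -0.11 1" --pt "0 0 -0.35 -0.11 1" --pt "0 0 -0.42 -0.11 1" --pt "0 0 -0.44 -0.11 1" --pt "0 0 -0.455 -0.11 1" --pt "0 0 -0.46 -0.11 1" --pt "0 0 -0.46 -0.11 1"

```text
clock: 17.2
position: [0.5953, 0.1827, 0.0341]
tcp_rot: [180.0, 0.1, 169.9]
wrist_force: [0.1, 0.9, -0.1]
grip_width: 0.4
finger_force: 59.8
```

Emit:
drive_tool --pt "0 0 0 0 0" --pt "0 0 0 0 -0.05" --pt "0 0 0 0 -0.05" --pt "0 0 0 0 -0.05" --pt "0 0 0.1 0 -0.05" --pt "0 0 0.25 0 -0.05" --pt "0 0 0.45 0 -0.05" --pt "0 0 0.45 0 -0.05"

```text
clock: 18.0
position: [0.5984, 0.1833, 0.1286]
tcp_rot: [179.8, 0.5, 169.9]
wrist_force: [0.7, 0.2, 0.2]
grip_width: 0.53
finger_force: 0.0
```

Emit:
drive_tool --pt "-0.92 -0.34 0 -1 -1" --pt "-0.92 -0.34 0 -1 -1" --pt "-0.92 -0.34 0 -1 -1" --pt "-0.92 -0.34 0 -1 -1" --pt "-0.92 -0.34 0 -1 -1" --pt "-0.92 -0.34 0 -1 -1" --pt "-0.92 -0.34 0 -1 -1" --pt "-0.92 -0.34 0 -1 -1"

```text
clock: 18.8
position: [0.4107, 0.1146, 0.1231]
tcp_rot: [-180.0, 0.0, 124.9]
wrist_force: [-0.6, -0.6, -0.8]
grip_width: 0.999
finger_force: 0.0
```

Emit:
drive_tool --pt "0 0 0 -0.505 -1" --pt "0 0 0 -0.505 -1" --pt "0 0 0 -0.505 -1" --pt "0 0 -0.1 -0.505 -1" --pt "0 0 -0.3 -0.505 -1" --pt "0 0 -0.45 -0.505 -1" --pt "0 0 -0.515 -0.505 -1" --pt "0 0 -0.515 -0.505 -1"

```text
clock: 19.6
position: [0.4094, 0.1144, 0.0184]
tcp_rot: [-179.8, -0.0, 102.2]
wrist_force: [-0.5, 0.1, -0.1]
grip_width: 0.999
finger_force: 0.0
```

Emit:
drive_tool --pt "0 0 0 0 1" --pt "0 0 0 0 1" --pt "0 0 0 0 1" --pt "0 0 0 0 1" --pt "0 0 0 0 1" --pt "0 0 0 0 1" --pt "0 0 0 0 1" --pt "0 0 0 0 1"

```text
clock: 20.4
position: [0.4115, 0.1147, 0.0214]
tcp_rot: [179.9, 0.0, 102.2]
wrist_force: [-1.1, -0.2, 5.7]
grip_width: 0.517
finger_force: 61.3
```

Emit:
drive_tool --pt "0 0 0.1 0 1" --pt "0 0 0.3 0 1" --pt "0 0 0.5 0.2 1" --pt "0.985 0.7 0.5 1 1" --pt "0.985 0.7 0.5 1 1" --pt "0.985 0.7 0.5 1 1" --pt "0.985 0.7 0.5 1 1" --pt "0.985 0.7 0.5 1 1"

```text
clock: 21.2
position: [0.6099, 0.2564, 0.1215]
tcp_rot: [179.9, 0.1, 147.4]
wrist_force: [0.3, 0.2, -0.5]
grip_width: 0.515
finger_force: 61.5
```

Emit:
drive_tool --pt "0 0 0 0.5 1" --pt "0 0 0 0.5 1" --pt "0 0 0 0.5 1" --pt "0 0 0 0.5 1" --pt "0 0 0 0.5 1" --pt "0 0 0 0.5 1" --pt "0 0 0 0.5 1" --pt "0 0 0 0.5 1"

```text
clock: 22.0
position: [0.6076, 0.2545, 0.1204]
tcp_rot: [-180.0, 0.0, 169.6]
wrist_force: [0.8, -0.5, -0.2]
grip_width: 0.519
finger_force: 61.5
```

```bash
python3 - <<'E'
from h import *
a=imaging.camera("top");b=imaging.camera("scene")
A=cv2.resize(a["image"][140:320,120:300],None,fx=2.2,fy=2.2);B=cv2.resize(b["image"][150:330,120:300],None,fx=2.2,fy=2.2)
cv2.imwrite("pics/t4.png",np.hstack([A,B])[:,:,::-1])
E
```

```text
(no output)
```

View pics/t4.png

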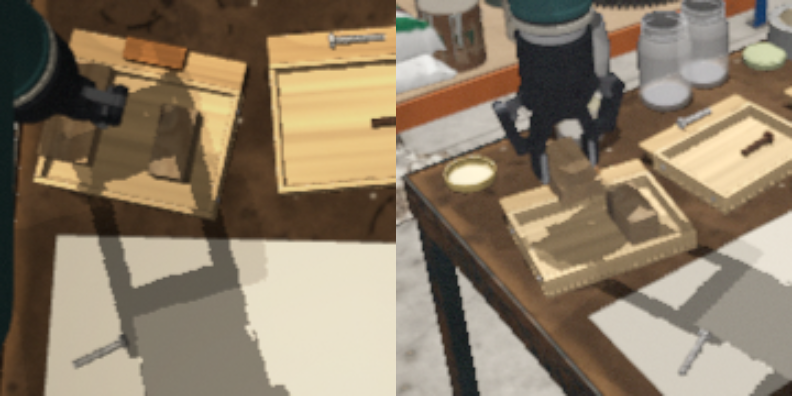

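The short offcut lies flat on the right of the wood tray (175,140), and the long one hangs above the free half. Lower and release it.

Emit:
drive_tool --pt "0 0 -0.1 0 1" --pt "0 0 -0.25 0 1" --pt "0 0 -0.35 0 1" --pt "0 0 -0.42 0 1" --pt "0 0 -0.44 0 1" --pt "0 0 -0.455 0 1" --pt "0 0 -0.46 0 1" --pt "0 0 -0.46 0 1"

```text
clock: 22.9
position: [0.6083, 0.2548, 0.0291]
tcp_rot: [180.0, 0.1, 169.6]
wrist_force: [0.4, -0.5, -1.1]
grip_width: 0.518
finger_force: 61.6
```

Emit:
drive_tool --pt "0 0 0 0 -0.2" --pt "0 0 0 0 -0.27" --pt "0 0 0 0 -0.27" --pt "0 0 0 0 -0.27" --pt "0 0 0.1 0 -0.27" --pt "0 0 0.25 0 -0.27" --pt "0 0 0.45 0 -0.27" --pt "0 0 0.45 0 -0.27"

```text
clock: 23.7
position: [0.6115, 0.2558, 0.124]
tcp_rot: [179.7, 0.5, 169.7]
wrist_force: [1.4, -0.4, -0.1]
grip_width: 0.635
finger_force: 0.0
```

Emit:
drive_tool --pt "-1 -0.04 0 -1 0.3" --pt "-1 -0.04 0 -1 0.3" --pt "-1 -0.04 0 -1 0.3" --pt "-1 -0.04 0 -1 0.3" --pt "-1 -0.04 0 -1 0.3" --pt "-1 -0.04 0 -1 0.3" --pt "-1 -0.04 0 -1 0.3" --pt "-1 -0.04 0 -1 0.3"

```text
clock: 24.5
position: [0.4078, 0.2466, 0.1182]
tcp_rot: [180.0, 0.0, 124.7]
wrist_force: [-0.2, -0.3, 0.4]
grip_width: 0.35
finger_force: 0.0
```

Emit:
drive_tool --pt "-0.07 0 0 -0.235 0.3" --pt "-0.07 0 0 -0.235 0.3" --pt "-0.07 0 -0.2 -0.235 0.3" --pt "-0.07 0 -0.35 -0.235 0.3" --pt "-0.07 0 -0.44 -0.235 0.3" --pt "-0.07 0 -0.47 -0.235 0.3" --pt "-0.07 0 -0.49 -0.235 0.3" --pt "-0.07 0 -0.49 -0.235 0.3"

```text
clock: 25.3
position: [0.3941, 0.2466, 0.0204]
tcp_rot: [180.0, -0.0, 114.1]
wrist_force: [-0.2, -0.1, -0.7]
grip_width: 0.349
finger_force: 0.0
```

Emit:
drive_tool --pt "0 0 0 0 1" --pt "0 0 0 0 1" --pt "0 0 0 0 1" --pt "0 0 0 0 1" --pt "0 0 0 0 1" --pt "0 0 0 0 1" --pt "0 0 0 0 1" --pt "0 0 0 0 1"

```text
clock: 26.1
position: [0.3943, 0.2469, 0.021]
tcp_rot: [179.9, 0.0, 114.1]
wrist_force: [-0.5, 0.1, 7.5]
grip_width: 0.053
finger_force: 59.2
```

Emit:
drive_tool --pt "0 0 0.1 0 1" --pt "0 0 0.3 0 1" --pt "0 0 0.5 0 1" --pt "0.8 -0.8 0.5 -0.4 1" --pt "0.8 -0.8 0.5 -0.4 1" --pt "0.8 -0.8 0.5 -0.4 1" --pt "0.8 -0.8 0.5 -0.4 1" --pt "0.8 -0.8 0.5 -0.4 1"

```text
clock: 26.9
position: [0.5569, 0.0836, 0.1208]
tcp_rot: [179.8, 0.1, 96.0]
wrist_force: [0.0, -0.4, -0.6]
grip_width: 0.055
finger_force: 59.2
```

Emit:
drive_tool --pt "0.32 -0.27 0 0 1" --pt "0.32 -0.27 0 0 1" --pt "0.32 -0.27 -0.1 0 1" --pt "0.32 -0.27 -0.25 0 1" --pt "0.32 -0.27 -0.38 0 1" --pt "0.32 -0.27 -0.43 0 1" --pt "0.32 -0.27 -0.45 0 1" --pt "0.32 -0.27 -0.455 0 1"

```text
clock: 27.7
position: [0.6178, 0.0327, 0.0295]
tcp_rot: [180.0, 0.0, 96.1]
wrist_force: [0.0, -0.1, 0.8]
grip_width: 0.051
finger_force: 59.2
```

Release, lift, and move back clear of the trays.

Emit:
drive_tool --pt "0 0 -0.01 0 1" --pt "0 0 -0.01 0 1" --pt "0 0 -0.01 0 0.4" --pt "0 0 -0.01 0 0.4" --pt "0 0 -0.01 0 0.4" --pt "0 0 0.1 0 0.4" --pt "0 0 0.3 0 0.4" --pt "0 0 0.8 0 0.4"

```text
clock: 28.5
position: [0.6158, 0.0326, 0.1386]
tcp_rot: [-179.7, -0.0, 96.1]
wrist_force: [1.3, -0.7, 1.1]
grip_width: 0.304
finger_force: 0.0
```

Emit:
drive_tool --pt "-1 -0.5 0.3 0 0.4" --pt "-1 -1 0.3 0 0.4" --pt "-1 -1 0.3 0 0.4" --pt "-1 -1 0.3 0 0.4" --pt "-1 -1 0.3 0 0.4" --pt "-1 -1 0.3 0 0.4" --pt "-1 -1 0.3 0 0.4" --pt "-1 -1 0.3 0 0.4"

```text
clock: 29.3
position: [0.4175, -0.1681, 0.1997]
tcp_rot: [179.9, 0.0, 95.9]
wrist_force: [0.1, -0.3, 0.0]
grip_width: 0.298
finger_force: 0.0
```

```bash
python3 - <<'E'
from h import *
from seg import pose,W
hz=W[...,2]
a=imaging.camera("top");b=imaging.camera("scene")
A=cv2.resize(a["image"][80:250,120:450],None,fx=2.4,fy=2.4);B=cv2.resize(b["image"][150:290,120:385],(792,418))
cv2.imwrite("pics/t5.png",np.vstack([cv2.resize(A,(792,180*2))[:], B])[:600,:,::-1] if 0 else A[:,:,::-1])
B=cv2.resize(b["image"][150:290,120:385],None,fx=3,fy=3);cv2.imwrite("pics/s5.png",B[:,:,::-1])
pose("offshort",(140,160,232,236),.041,((hz>.034)).astype(np.uint8))
m=((hz>.022)&(hz<.033)).astype(np.uint8);pose("offlong",(150,170,190,222),.028,m)
E
```

```text
offshort c [0.594  0.1809] size [0.037  0.0704] long dir deg 171.4 mean [0.5941 0.1813] 559
offlong c [0.6065 0.2528] size [0.0471 0.0904] long dir deg 170.2 mean [0.6063 0.2532] 889
```

View pics/t5.png

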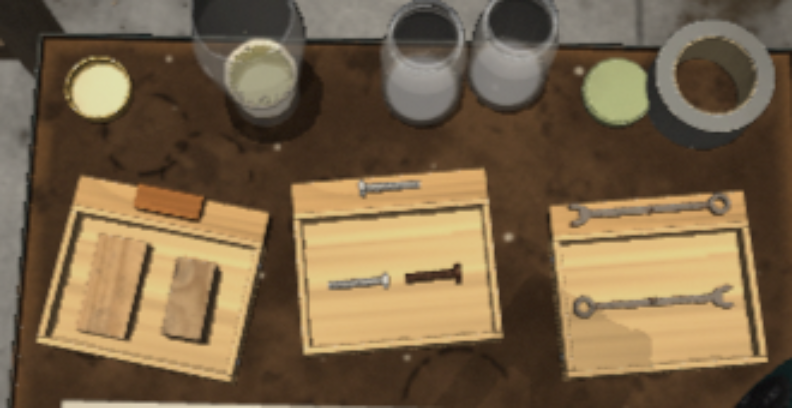

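View pics/s5.png

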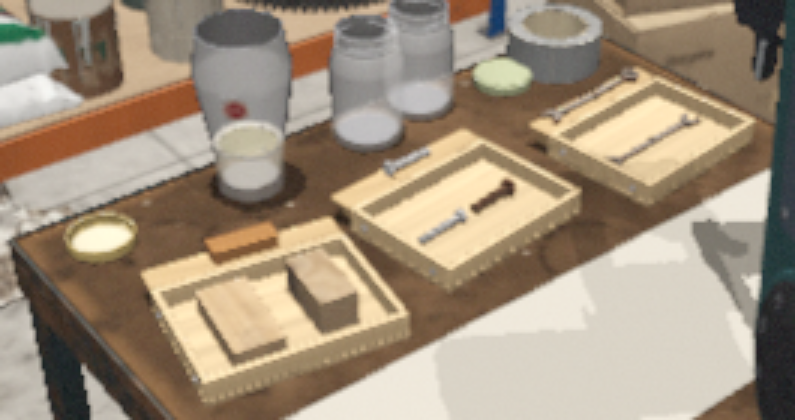

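Both views show all five pieces flat and apart in the right trays: offcuts at (115,285) and (190,300), bolts at (358,282) and (433,274), spanner at (655,300). The glassware has not moved.

```bash
python3 -c "
from station import ctrl
print(ctrl.finish_job())"
```

```text
the job is handed in; nothing more can be done
None
```

Job handed in at about 29 s on the robot's clock: both bolts, both offcuts and the spanner were flat and apart in their matching trays in the last pictures, with the glassware unmoved; no verdict was returned.

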